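Open the stuck jar of lock pins in the clamp

ROBOT

A 6-joint arm with a two-finger parallel gripper is mounted at the origin on the work surface. World frame = base frame: x ahead of the robot, y to its left, z up, the work surface at z = 0. Lengths are in mm, angles in rad, forces in N, time in s.
With the tool pointing down it reaches from about 350 to 850 mm from the base axis. Payload 8.1 kg.
Tool frame: the origin (TCP) lies at the very end of the fingers, on their centre line; the grasp point (between the pads) lies behind it (env.grasp_offset is the z of the grasp point in the tool frame, in mm); z points along the fingers, y is the line along which they close (so a half turn about z gives the same grasp; the last joint's range is limited). The gripper opens to 85 mm and grips with 20 to 120 N. Pads are 22 mm wide; open, the fingers measure 114 mm over their backs; the gripper's body (76 mm by 85 mm) begins 54 mm behind the grasp point. The pads swing forward as they close: fully open they stand 13 mm farther back than shut.
Start: joints at [1.026, 0.13, 1.488, -0, 1.523, -0.085], TCP at [266.242, 537.699, 231.292] pointing down, gripper open.
Joint ranges: [-2.96, 2.96], [-0.89, 2.26], [0.02, 2.5], [-1.34, 4.48], [0, 2.73], [-2.66, 2.66]. Speed limits (rad/s): [2.39, 2.39, 2.79, 3.14, 3.14, 3.14].

INTERFACE

Orientations are given as a unit quaternion [x, y, z, w].
In Python, from station import env, command_gripper, camera, camera_params, readout gives the robot as it stands. Calls block until the motion is done:
- env.move_to(position, orientation): joint-space move of the TCP to a pose.
- env.move_l(position, orientation=None, feed=150): straight line of the TCP; orientation=None keeps the orientation; feed is the mean speed in mm/s.
- env.move_joints(angles): joint-space move.
- command_gripper(opening, strength=None): finger opening in mm; strength is the grip in N (None keeps the last); returns when the fingers have stopped.
- env.pause(seconds).
- env.ik(position, orientation): joint angles nearest the present ones, or None.
- camera(name): name is "side" or "top"; returns the picture (384x512x3 uint8, blue, green, red); there is no depth.
- camera_params(name): a dict with "mtx" (3x3 intrinsics, pixels), "xyz" and "rotation" of the camera in the world. Camera axes: x right, y down, z forward; pixel columns grow to the right and rows downward; lengths in mm; the calibration is good to about 2 mm. A picture is of the moment at which its call begins. camera_params takes no time and is no camera call.
A pose or a line that the arm cannot do raises env.IKError and nothing moves.
- env.job_done(): hands the job in; it is judged then, once.
Readings, each from a call of its own:
- readout.current_clock(): time.
- readout.current_qpos(): joint angles.
- readout.current_joint_vel(): joint speeds.
- readout.current_joint_torque(): joint torques, N m.
- readout.current_tcp_pos(): TCP position.
- readout.current_eef_rot(): TCP orientation.
- readout.current_force(): force on the tool from outside, world axes, zero at the start.
- readout.current_moment(): the same for the moment, N m.
- readout.current_finger_gap(): finger opening in mm.
- readout.current_grip_force(): force on a finger pad.
Only numpy, scipy, OpenCV 4.12 (cv2) and the standard library are available. Lean on these libraries where they do the work, as an engineer would, in place of code of your own. Each camera call takes 0.05 s, during which the arm holds its last target. There are 200 camera calls.

TASK

Turn the clamp's black handwheel clockwise, over several grasps, until its white pointer lines up with the yellow mark, so that the jar is braced. Then unscrew the tight metal cap anticlockwise until its thread lets go, lift it straight up off the jar and finish while holding it level just above the jar's mouth, a finger's breadth or two clear of the jar and its white seal. Leave the jar standing clamped in its place, and leave the padlock, oil bottle and screwdriver alone.

Things in the scene. Friction and masses are not known exactly. Their poses are not given: they have to be found in the camera images.
- clamp: grey bench clamp fixed to the table, base plate 110 x 285 mm, 12 mm thick; origin on the table near the plate's centre, z up. Along its +y stand the moving jaw with rubber pad, the jar (axis 70 mm from the origin when clamped) and the fixed steel vee jaw (jaw tops 66 mm above the table); 90 mm along its -y the drive housing, 96 x 92 mm, top 60 mm above the table, with the handwheel above it
- wheel_center (a point): centre (half-way up, 84 mm above the table) of the black knurled handwheel, a round drum with upright axis, 60 mm in diameter and 28 mm high, its underside 10 mm above the housing. Grip it across its diameter at any yaw. On its top a white pointer line runs from the centre to the rim
- index_mark (a point): outer end of the yellow mark on top of the housing, 48 mm from the wheel's axis, on the clamp's +x side, 60 mm above the table: the pointer must point at it
- handwheel (a joint): turn of the handwheel in rad, growing clockwise seen from above, range 0 to 3.7, starts between 0 and 0.6, stays where it is left (0.35 N m of friction, up to 0.6 N m as the clamp squeezes). At 3.0 the pointer meets the yellow mark. The jaw advances 4 mm per rad, touches the jar at about 1.5 to 1.75, then squeezes it through a sprung pad and so braces it
- cap_center (a point): centre (half-way up) of the ribbed aluminium screw cap, 52 mm in diameter, 32 mm high, z up, two red ticks on top along its own x axis. Its underside starts 90 to 92 mm above the table, 6 mm above the jar's shoulder. It needs about 0.5 N m to turn. It need not be raised while being turned: it rises by at most 2.5 mm before it lets go
- cap_edge (a point): centre of the cap's open lower edge, z up. Two-start thread: the cap lets go after turning anticlockwise (from above, relative to the jar) by 1.5 to 1.85 rad and meets a stop after 2.35 to 2.7 rad; between these (about 2.1) it lifts straight off, its red ticks near those on the jar's shoulder. Let go there, it pops up about 8 mm on the sprung seal and stands loose
- jar_center (a point): centre of the clear glass jar of brass lock pins, 60 mm in diameter, body 72 mm high: 36 mm above its foot, which stands on the clamp's plate; z up. With the cap tight, the cap's centre is 58 to 60 mm above this point. The cap's x axis starts 0.28 to 0.58 rad anticlockwise of the jar's x axis (modulo half a turn); the thread is free from 2.1 to 2.9 rad. Closing the clamp may shift the jar by 3 mm
- jar_top (a point): point on the jar's axis, 70 mm above its centre, where the top of the sprung white seal in the mouth stands once the cap is off: the cap's lower edge is clear of everything when above it
- padlock_center (a point): bystander: brass padlock standing upright, body 22 x 50 x 42 mm, 76 mm high with its steel shackle; centre of the brass body
- bottle_center (a point): bystander: blue oil bottle with red cap, 44 mm in diameter, 110 mm high; half-way up
- screwdriver: bystander: screwdriver with orange handle lying along its own x, 190 mm long
Things that resemble listed ones, but are neither listed nor needed, are in the scene too. Of the things shaped like the part that bears cap_center, the aluminium one is meant.

How it is judged:
By the outcome, as a careful person would: the job done as asked, in the order asked, and still so for the second after the job is handed in, while the arm keeps its last pose, push and grip.
It also fails if it takes over 61 s, if anything falls off the work surface, if the arm or the gripper's body presses on something with over 40 N, if the wrist force passes 120 N, or if a joint passes its speed limit or range.

## Working session

There is one attempt and no reset: what is moved stays moved. The work goes in short steps, each a Python script; the robot and the scene stay as the last script left them, time stands still between calls to the robot, and variables do not carry over. Pictures are saved under pics/ and viewed, at most 10 in all, crops included, and the job is handed in when it is done.

```bash
mkdir -p pics; ls; python3 - <<'E'
from station import env, camera, camera_params, readout
import cv2,numpy as np
for n in("top","side"):
    cv2.imwrite(f"pics/{n}0.png",cv2.resize(camera(n),(800,600),interpolation=cv2.INTER_CUBIC)); p=camera_params(n); print(n,p)
print(env.grasp_offset, readout.current_clock(), readout.current_eef_rot())
E
```

```text
pics
top {'mtx': array([[405.43140792,   0.        , 259.58447305],
       [  0.        , 405.43140792, 191.74264963],
       [  0.        ,   0.        ,   1.        ]]), 'xyz': array([ 439.35943566,   52.29722717, 1005.13614406]), 'rotation': array([-0.70310773,  0.70602779, -0.05713893,  0.06244535])}
side {'mtx': array([[353.69402725,   0.        , 250.1221564 ],
       [  0.        , 353.69402725, 192.17452759],
       [  0.        ,   0.        ,   1.        ]]), 'xyz': array([ 276.80997896, -404.67048705,  577.57869227]), 'rotation': array([ 0.8664964 , -0.26914828,  0.11229101, -0.40513444])}
-18.700000000000003 0.1 [ 2.27880681e-01  9.73688705e-01 -7.99131424e-04 -2.50472882e-04]
```

View pics/top0.png

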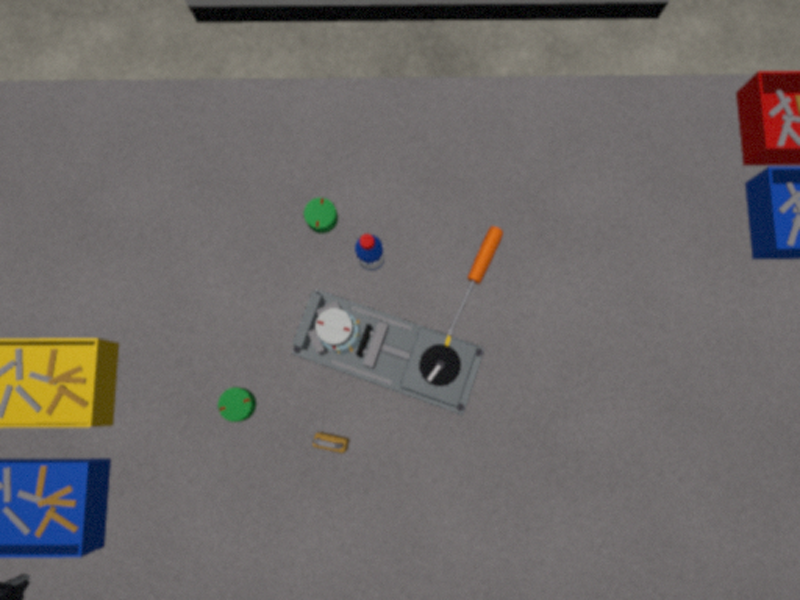

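View pics/side0.png

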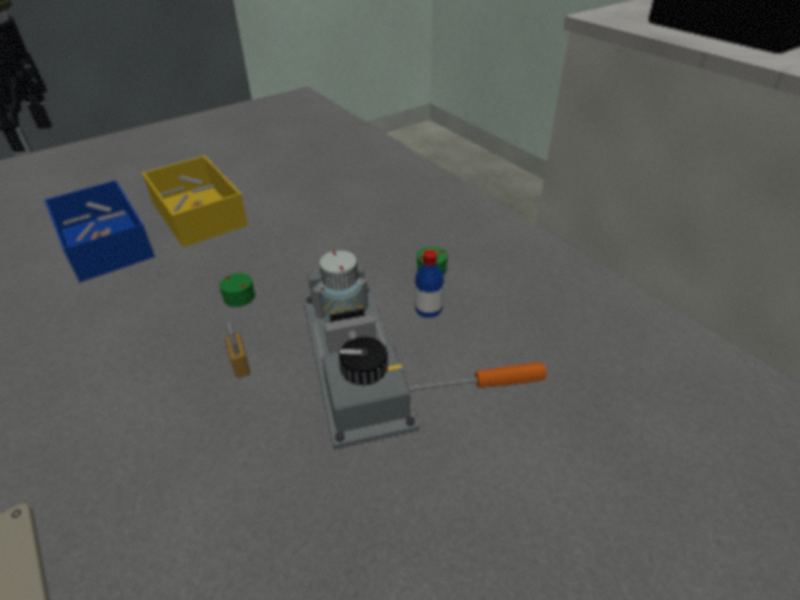

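The top view has image-up = +x and image-left = +y. There are three cap-shaped things in the 800x600 top picture: the silver one on the jar at (335,326) and green ones at (321,214) and (236,404). The silver (aluminium) one on the jar in the clamp fits the description. The wheel is at (440,365) with its pointer to the lower left, and the yellow mark is at (447,342). I'll measure, and confirm the cap in a crop.

```bash
cat > h.py <<'E'
from station import env, command_gripper, camera, camera_params, readout
import cv2, numpy as np
from scipy.spatial.transform import Rotation as R
def ray(n,uv,z):
    p=camera_params(n); d=R.from_quat(p["rotation"]).apply(np.linalg.inv(p["mtx"])@[uv[0],uv[1],1])
    return p["xyz"]+d*(z-p["xyz"][2])/d[2]
def proj(n,X):
    p=camera_params(n); c=p["mtx"]@R.from_quat(p["rotation"]).inv().apply(np.array(X)-p["xyz"]); return c[:2]/c[2]
def down(a):  # tool down, closing line (y) at world angle a
    y=np.array([np.cos(a),np.sin(a),0]); z=np.array([0,0,-1.]); return R.from_matrix(np.c_[np.cross(y,z),y,z]).as_quat()
def mask(img,kind,center,r):
    h,s,v=cv2.split(cv2.cvtColor(img,cv2.COLOR_BGR2HSV)); h,s,v=[c.astype(int) for c in(h,s,v)]
    m={"black":v<50,"white":(v>150)&(s<60),"red":((h<10)|(h>170))&(s>90)&(v>70),"yellow":(h>18)&(h<35)&(s>110)&(v>100)}[kind]
    yy,xx=np.indices(m.shape); return m&(np.hypot(xx-center[0],yy-center[1])<r)
def cen(m): y,x=np.nonzero(m); return np.array([x.mean(),y.mean()])
E
python3 - <<'E'
from h import *
S=.64
def blobs(m):
    n,l,st,c=cv2.connectedComponentsWithStats(m.astype(np.uint8)); return [(st[i,4],st[i,:4].tolist(),c[i].round(1).tolist()) for i in range(1,n) if st[i,4]>2]
for n,w,c,mk in(("top",(440,365),(335,326),(447,342)),("side",(363,355),(338,262),(395,367))):
    im=camera(n); w,c,mk=[np.array(x)*S for x in(w,c,mk)]
    for k,p,r in(("black",w,22),("white",w,16),("yellow",mk,8),("white",c,20),("red",c,20)):
        b=blobs(mask(im,k,p,r)); print(n,k,p,b)
    for nm,p,r in(("w",w,40),("c",c,40)):
        x,y=p.astype(int); cv2.imwrite(f"pics/{n}_{nm}.png",cv2.resize(im[y-32:y+32,x-40:x+40],None,fx=5,fy=5,interpolation=cv2.INTER_CUBIC))
a=[cv2.imread(f"pics/{n}_{k}.png") for n in("top","side") for k in "wc"]
cv2.imwrite("pics/crop1.png",cv2.resize(np.vstack([np.hstack(a[:2]),np.hstack(a[2:])]),(750,600)))
E
```

```text
top black [281.6 233.6] [(np.int32(426), [269, 221, 25, 26], [281.7, 232.6])]
top white [281.6 233.6] [(np.int32(13), [275, 235, 6, 8], [277.0, 238.5])]
top yellow [286.08 218.88] [(np.int32(18), [285, 215, 4, 7], [286.3, 217.6])]
top white [214.4  208.64] [(np.int32(393), [202, 197, 23, 23], [213.2, 208.1])]
top red [214.4  208.64] []
side black [232.32 227.2 ] [(np.int32(697), [217, 215, 31, 31], [232.8, 230.7])]
side white [232.32 227.2 ] []
side yellow [252.8  234.88] [(np.int32(24), [248, 233, 9, 4], [252.0, 234.7])]
side white [216.32 167.68] [(np.int32(147), [206, 162, 21, 11], [216.0, 166.9])]
side red [216.32 167.68] []
```

View pics/crop1.png

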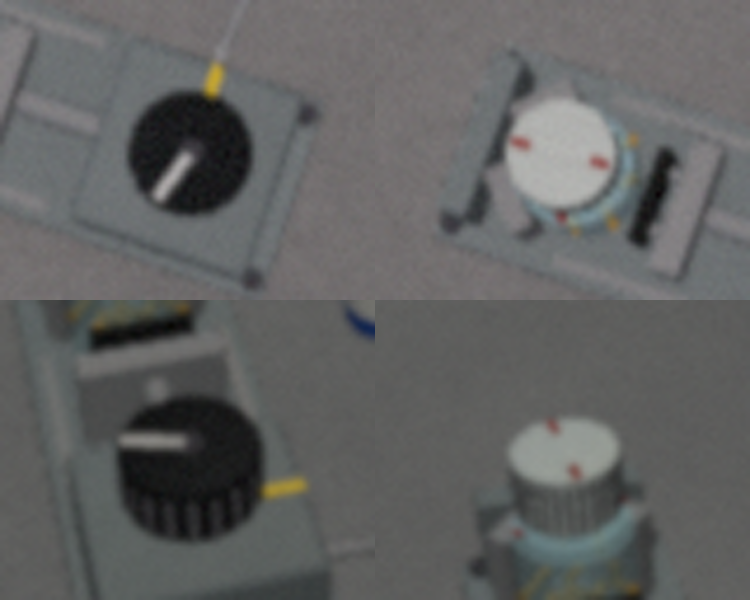

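The crop confirms it: the silver ribbed cap sits on the glass jar in the vee (top crop about (560,154), ticks at (520,143) and (599,162)). The wheel pointer goes from (190,152) to (158,198), and the yellow mark ends at (216,65).

```bash
python3 - <<'E'
from h import *
k=4.6875
T=lambda u,v,ox,oy:(ox+u/k-.4,oy+v/k-.4)
np.set_printoptions(precision=1,suppress=True)
wt=ray("top",T(190.5,152.5,241,201),98); ws=ray("side",T(191,444,192,195-64),98)
ct=ray("top",T(560.5-375,154,174,176),123); cs=ray("side",T(565-375,452-300,176,135),123)
print("wheel",wt,ws,"side v2",ray("side",T(191,144,192,195),98)); print("cap",ct,cs)
mo=ray("top",T(217,65,241,201),60); print("mark",mo,"dist",np.linalg.norm((mo-wt)[:2]))
pt=ray("top",T(158,198,241,201),98)
ax=mo-wt; u=ct-wt; an=lambda d:np.arctan2(d[1],d[0])
print("mark ang %.3f clampx from jar %.3f ptr %.3f"%(an(ax),an(u)-np.pi/2,an(pt-wt)), "dist jar",np.hypot(*u[:2]))
t1,t2=[ray("top",T(x-375,y,174,176),123) for x,y in((520,143),(599,162))]; print("cap x ang",an(t2-t1))
q=readout.current_qpos();print(q)
for a in np.arange(-1.6,3.2,.6):
    for p in((*wt[:2],67),(*ct[:2],90)): print(round(a,2),env.ik(p,down(a)))
E
```

```text
wheel [500.6  10.9  98. ] [501.5  10.3  98. ] side v2 [501.5  10.3  98. ]
cap [553.5 160.6 123. ] [553.9 159.8 123. ]
mark [546.7  -4.6  60. ] dist 48.62872605388958
mark ang -0.325 clampx from jar -0.340 ptr 2.511 dist jar 158.81346669884184
cap x ang -1.8116894352722765
[ 1.   0.1  1.5 -0.   1.5 -0.1]
-1.6 [-0.1  0.   1.9 -0.   1.2  1.5]
-1.6 [ 0.2  0.2  1.7 -0.   1.3  1.8]
-1.0 [-0.1  0.   1.9 -0.   1.2  0.9]
-1.0 [ 0.2  0.2  1.7 -0.   1.3  1.2]
-0.4 [-0.1  0.   1.9 -0.   1.2  0.3]
-0.4 [ 0.2  0.2  1.7 -0.   1.3  0.6]
0.2 [-0.1  0.   1.9 -0.   1.2 -0.3]
0.2 [ 0.2  0.2  1.7 -0.   1.3 -0. ]
0.8 [-0.1  0.   1.9 -0.   1.2 -0.9]
0.8 [ 0.2  0.2  1.7 -0.   1.3 -0.6]
1.4 [-0.1  0.   1.9 -0.   1.2 -1.5]
1.4 [ 0.2  0.2  1.7 -0.   1.3 -1.2]
2.0 [-0.1  0.   1.9 -0.   1.2 -2.1]
2.0 [ 0.2  0.2  1.7 -0.   1.3 -1.8]
2.6 None
2.6 [ 0.2  0.2  1.7 -0.   1.3 -2.4]
3.2 None
3.2 None
```

```bash
python3 - <<'E'
from h import *
np.set_printoptions(precision=2,suppress=True)
w=[501,10.7]; a0=1.1
env.move_to([*w,190],down(a0)); env.move_l([*w,65],down(a0),150); print(readout.current_clock())
command_gripper(50,70); print(readout.current_finger_gap(),readout.current_grip_force(),readout.current_force(),readout.current_tcp_pos())
q=np.array(readout.current_qpos()); q2=q.copy(); q2[5]+=1.0
env.move_joints(q2); print(readout.current_clock(),readout.current_force(),readout.current_moment(),readout.current_finger_gap(),readout.current_tcp_pos())
command_gripper(85); print(readout.current_clock())
env.move_joints(q); im=camera("top"); im2=camera("side"); print(readout.current_clock(),readout.current_force())
cv2.imwrite("pics/s1.png",np.hstack([cv2.resize(im[180:270,210:310],(400,360)),cv2.resize(im2[190:280,180:280],(400,360))]))
E
```

```text
3.2583
58.48000372866725 74.17505264282227 [-1.93  3.28  7.95] [502.43  11.49  66.99]
4.5667 [-7.28 -4.19  1.69] [-0.67  0.7  -0.33] 58.49225428951089 [501.3   10.72  67.02]
4.9583
6.0 [-0.48 -0.38 -0.84]
```

View pics/s1.png

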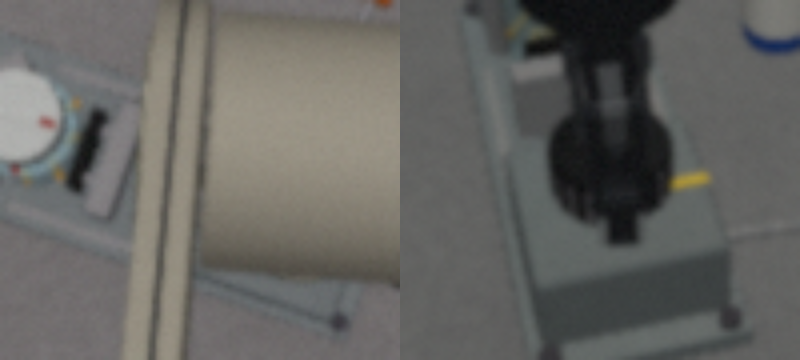

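The arm hides the pointer here, but the jaw has advanced towards the jar. I'll do the second turn, then back off to read the pointer.

```bash
python3 - <<'E'
from h import *
np.set_printoptions(precision=2,suppress=True)
q=np.array(readout.current_qpos())
command_gripper(50,80); print(readout.current_finger_gap(),readout.current_force())
q2=q.copy(); q2[5]+=1.0
env.move_joints(q2); print(readout.current_force(),readout.current_moment(),readout.current_finger_gap())
command_gripper(85); env.move_l([501,10.7,120],None,200)
env.move_to([360,-60,220],down(0.4)); im=camera("top"); im2=camera("side"); print(readout.current_clock(),readout.current_force())
cv2.imwrite("pics/s2.png",np.hstack([cv2.resize(im[180:270,200:300],(400,360)),cv2.resize(im2[190:280,180:280],(400,360))]))
E
```

```text
58.08713173584594 [-3.15  0.6   6.05]
[-10.91  -3.51  12.35] [-0.67  1.68 -0.3 ] 58.065988609162034
9.0 [0.02 0.03 0.32]
```

View pics/s2.png

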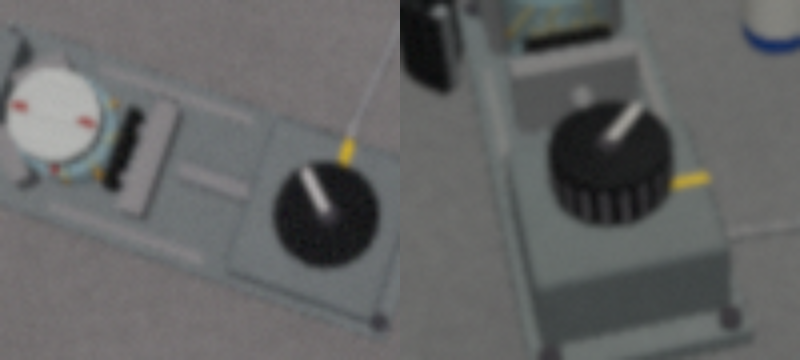

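Pointer tip at about (306,170), centre (327,214), mark at (348,142), so roughly 0.76 rad remains. I'll measure it and do the final turn.

```bash
cat >> h.py <<'E'
def pointer(im):
    h,s,v=cv2.split(cv2.cvtColor(im,cv2.COLOR_BGR2HSV)); wc=proj("top",[501,10.7,98])
    m0=(v<50).astype(np.uint8); m0=cv2.morphologyEx(m0,cv2.MORPH_CLOSE,np.ones((7,7),np.uint8)).astype(bool)
    yy,xx=np.indices(v.shape); d=np.hypot(xx-281.2,yy-233.2)
    g=v.astype(float)-75; g[(g<0)|(d>11.5)|(d<3)]=0
    p=ray("top",((g*xx).sum()/g.sum(),(g*yy).sum()/g.sum()),98); c=ray("top",(281.2,233.2),98)
    return np.arctan2(p[1]-c[1],p[0]-c[0]),(g>0).sum()
E
python3 - <<'E'
from h import *
np.set_printoptions(precision=3,suppress=True)
a,n=pointer(camera("top")); t=a+.333; print("ptr",a,n,"turn",t)
if not .6<t<.9: raise SystemExit
w=[501.2,10.8]; a0=.7
env.move_to([*w,150],down(a0)); env.move_l([*w,65],down(a0),150)
command_gripper(50,80)
q=np.array(readout.current_qpos()); q[5]+=t
env.move_joints(q); print(readout.current_force(),readout.current_moment(),readout.current_finger_gap(),readout.current_qpos()-q)
command_gripper(85); env.move_l([*w,130],None,200)
env.move_to([400,-60,200],down(0.4)); im=camera("top"); im2=camera("side"); print(readout.current_clock(),pointer(im))
cv2.imwrite("pics/s3.png",np.hstack([cv2.resize(im[180:270,200:300],(400,360),interpolation=2),cv2.resize(im2[140:230,180:280],(400,360),interpolation=2)]))
E
```

```text
ptr 0.43861353013132537 32 turn 0.7716135301313254
[-9.045 -2.293  4.071] [-0.46   1.095 -0.152] 58.09977483170149 [-0.    -0.001  0.001 -0.001  0.003  0.   ]
13.2667 (np.float64(-0.29659399642670387), np.int64(33))
```

View pics/s3.png

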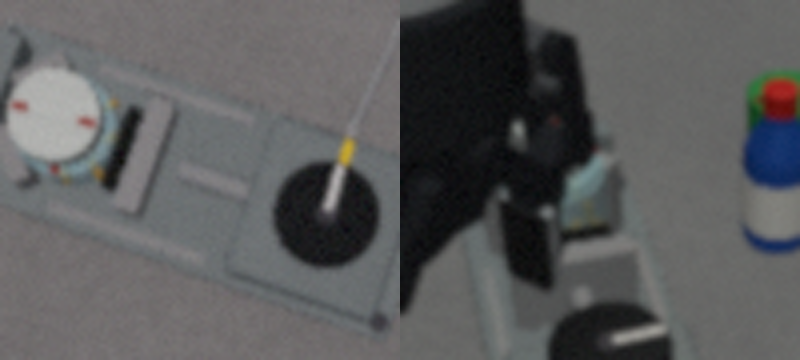

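The pointer, at (327,214) to (342,166), is nearly in line with the mark at (348,142). I'll refine with an averaged picture and also re-measure the cap.

```bash
python3 - <<'E'
from h import *
im=np.mean([camera("top").astype(float) for _ in range(10)],0)
np.save("avg.npy",im); u=np.clip(im,0,255).astype(np.uint8); U=cv2.resize(u[190:260,200:310],None,fx=8,fy=8,interpolation=cv2.INTER_CUBIC)
hsv=cv2.cvtColor(U,cv2.COLOR_BGR2HSV).astype(int); h,s,v=hsv[...,0],hsv[...,1],hsv[...,2]
px=lambda x,y:((x+.5)/8-.5+200,(y+.5)/8-.5+190)
def circ(m,near):
    cs,_=cv2.findContours(m.astype(np.uint8),cv2.RETR_EXTERNAL,cv2.CHAIN_APPROX_NONE)
    c=max((c for c in cs if cv2.pointPolygonTest(c,near,True)>-60),key=cv2.contourArea); hull=cv2.convexHull(c); e=cv2.fitEllipse(hull); return e
ew=circ(v<65,(650,340)); ec=circ((v>150)&(s<50),(110,140)); print("wheel",ew,"cap",ec)
wc=ray("top",px(*ew[0]),98); cc=ray("top",px(*ec[0]),123); print(wc,cc)
yy,xx=np.indices(v.shape); d=np.hypot(xx-ew[0][0],yy-ew[0][1])
m=(d<ew[1][0]/2-14)&(d>20)&(v>95); ys,xs=np.nonzero(m); ln=cv2.fitLine(np.float32(np.c_[xs,ys]),cv2.DIST_L2,0,.01,.01).ravel()
A=ray("top",px(ln[2],ln[3]),98);B=ray("top",px(ln[2]+50*ln[0],ln[3]+50*ln[1]),98); D=B-A; print("ptr line mod pi",np.arctan2(D[1],D[0]),"from centre",np.arctan2(*(A-wc)[1::-1]),m.sum())
ym=(h>15)&(h<35)&(s>110)&(d<160)&(d>ew[1][0]/2); ys,xs=np.nonzero(ym); yc=ray("top",px(xs.mean(),ys.mean()),60); print("mark",np.arctan2(*(yc-wc)[1::-1]),ym.sum(),"clampx",np.arctan2(*(cc-wc)[1::-1])-np.pi/2)
rm=((h<12)|(h>168))&(s>60)&(np.hypot(xx-ec[0][0],yy-ec[0][1])<ec[1][0]/2-4); ys,xs=np.nonzero(rm); l=cv2.fitLine(np.float32(np.c_[xs,ys]),cv2.DIST_L2,0,.01,.01).ravel()
A=ray("top",px(l[2],l[3]),123);B=ray("top",px(l[2]+50*l[0],l[3]+50*l[1]),123); D=B-A; print("cap x",np.arctan2(D[1],D[0]),rm.sum())
cv2.imwrite("pics/s4.png",cv2.resize(U,(800,509)))
E
```

```text
wheel ((652.82275390625, 349.7399597167969), (209.01939392089844, 210.4302520751953), 44.41969680786133) cap ((106.02203369140625, 146.92300415039062), (177.77426147460938, 185.5221405029297), 36.95523452758789)
[500.25506217  11.05856758  98.        ] [554.64505407 161.43736906 123.        ]
ptr line mod pi -0.2866339394762132 from centre -0.30011080749103103 1832
mark -0.3442392196249807 1106 clampx -0.34704783979920917
cap x -1.8124109883584807 679
```

View pics/s4.png

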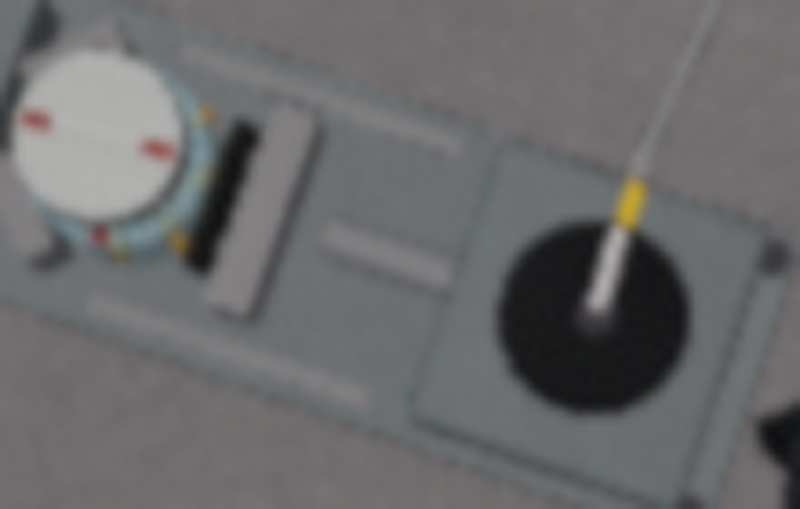

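The averaged view reads the pointer at about -0.297 and the mark at -0.345, so it is roughly 0.05 short. One small corrective grasp.

```bash
python3 - <<'E'
from h import *
np.set_printoptions(precision=3,suppress=True)
w=[501.2,10.8]; a0=.3
env.move_to([*w,140],down(a0)); env.move_l([*w,65],down(a0),150)
command_gripper(50,80)
q=np.array(readout.current_qpos()); q[5]+=.07
env.move_joints(q); print(readout.current_force(),readout.current_moment())
command_gripper(85); env.move_l([*w,140],None,250)
c=[555,161]; env.move_to([480,-90,190],down(-.3))
print(readout.current_clock())
im=np.clip(np.mean([camera("top").astype(float) for _ in range(8)],0),0,255).astype(np.uint8)
print(pointer(im),readout.current_clock())
U=cv2.resize(im[190:260,200:310],(800,509),interpolation=cv2.INTER_CUBIC); cv2.imwrite("pics/s5.png",U)
E
```

```text
[-1.912 -0.743 -0.647] [-0.154  0.359 -0.188]
17.0167
(np.float64(-0.36697844965293125), np.int64(33)) 17.4167
```

View pics/s5.png

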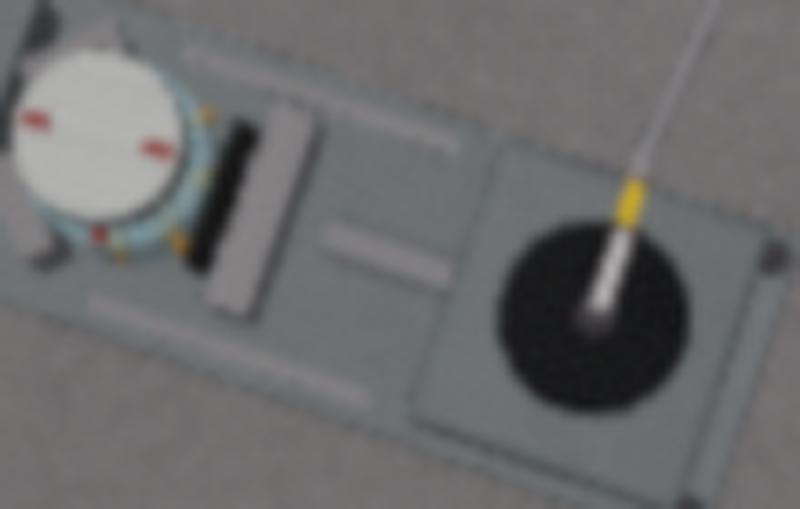

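The pointer now lies along the mark line, from centre (595,317) to tip (627,235), with the mark at (632,205); the error is about 0.02 rad. Now the cap.

```bash
python3 - <<'E'
from h import *
np.set_printoptions(precision=2,suppress=True)
c=[555,161]; a=-1.05
env.move_to([*c,200],down(a)); env.move_l([*c,90],down(a),150)
command_gripper(40,90); print(readout.current_finger_gap(),readout.current_grip_force(),readout.current_force(),readout.current_tcp_pos())
q=np.array(readout.current_qpos()); 
for i in range(1,4):
    q[5]-=.7; env.move_joints(q); print(readout.current_force(),readout.current_moment(),readout.current_finger_gap(),readout.current_tcp_pos(),readout.current_clock())
im=camera("top"); im2=camera("side")
cv2.imwrite("pics/s6.png",np.hstack([cv2.resize(im[170:260,180:280],(400,360),interpolation=2),cv2.resize(im2[130:220,170:270],(400,360),interpolation=2)]))
E
```

```text
49.838814463839505 91.64610469713807 [-3.38  3.61  8.09] [555.74 162.2   91.92]
[-1.03  4.31  6.96] [0.65 0.3  0.16] 50.14879695635537 [556.36 162.98  93.01] 20.5667
[-7.11  2.46 16.19] [0.41 1.31 0.08] 49.946805035325085 [556.11 162.85  93.93] 21.275
[-7.46  2.86 15.5 ] [0.31 1.38 0.06] 50.008165612388424 [556.02 162.79  93.96] 21.9833
```

View pics/s6.png

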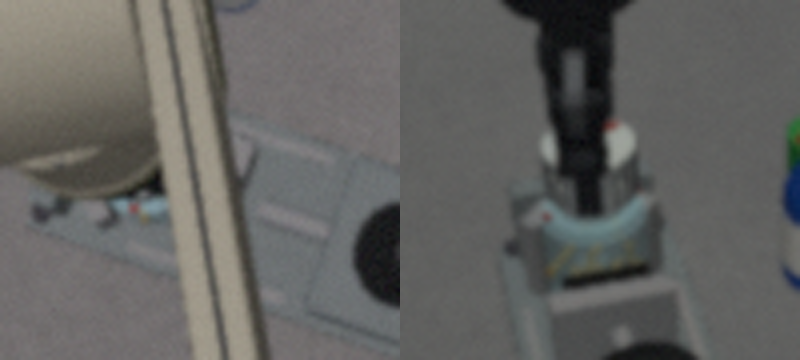

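In the side view, the cap is still held and its tick has swung to (611,126). The 15 N upward force with almost no torque left says the thread is free. I'll lift gently while watching the force.

```bash
python3 - <<'E'
from h import *
np.set_printoptions(precision=2,suppress=True)
p=np.array(readout.current_tcp_pos()); o=readout.current_eef_rot()
from math import ceil
base=np.array([555,161,90.]); a=-1.05+2.1
for dz in (3,6,10,15,47):
    env.move_l(base+[0,0,dz],down(a),40); f=np.array(readout.current_force()); print(dz,f,readout.current_moment(),readout.current_tcp_pos(),readout.current_finger_gap())
    if f[2]<-15: print("stuck"); break
env.pause(.5); print(readout.current_clock(),readout.current_force())
im=camera("top"); im2=camera("side")
cv2.imwrite("pics/s7.png",np.hstack([cv2.resize(im[170:260,180:280],(400,360),interpolation=2),cv2.resize(im2[110:230,170:300],(400,360),interpolation=2)]))
E
```

```text
3 [-4.21  6.47 13.75] [0.95 0.89 0.03] [555.85 162.41  95.26] 50.266124289202615
6 [-3.41  5.8   7.99] [ 0.89  0.5  -0.03] [555.63 162.08  97.46] 49.78684017553345
10 [ 0.51  0.87 -0.62] [ 0.06 -0.1   0.  ] [555.08 160.64 100.  ] 49.81186764018313
15 [-0.46 -0.16 -0.44] [-0.02 -0.   -0.03] [555.16 160.8  105.19] 49.663235107171815
47 [-0.4  -0.08 -1.4 ] [ 0.04 -0.    0.04] [554.79 160.96 136.68] 49.75201526468877
24.5583 [0.51 0.16 0.18]
```

View pics/s7.png

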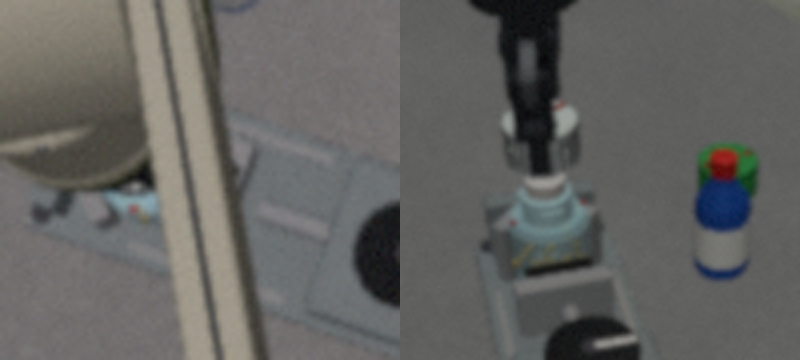

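The cap is off and held level above the open mouth: cap bottom at about (540,170), seal at (548,183). The jar still stands clamped and the bystanders are untouched. By TCP travel the lower edge is about 18 mm above the seal.

```bash
python3 -c "
from h import *
print(env.job_done())"
```

```text
the job is handed in; nothing more can be done
None
```

I handed the job in at about 25 s: the clamp is tightened to within about 0.02 rad of its yellow mark, and the aluminium cap is unscrewed and held level about 18 mm above the seal, with the jar still clamped and the padlock, bottle and screwdriver untouched.

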